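# Lift the tape roll off its spindle and stow it under the overhang

## Robot

A 7-joint arm with a two-finger parallel gripper is mounted at the origin on the work surface. World frame = base frame: x ahead of the robot, y to its left, z up, the work surface at z = 0. Lengths are in m, angles in rad, forces in N, time in s.
With the tool pointing down it reaches from about 0.425 to 0.925 m from the base axis. Payload 6.8 kg.
Tool frame: the origin (TCP) lies on the front face of the gripper's body, between the roots of the fingers; the fingertips stand 73 mm ahead of it and the grasp point (between the pads) lies 54 mm ahead of it (env.nose_length is the distance from the TCP to the fingertips, in m); z points along the fingers, y is the line along which they close (so a half turn about z gives the same grasp; the last joint's range is limited). The gripper opens to 85 mm and grips with 20 to 120 N. Pads are 22 mm wide; open, the fingers measure 114 mm over their backs; the gripper's body (76 mm by 85 mm) begins 54 mm behind the grasp point. The pads swing forward as they close: fully open they stand 13 mm farther back than shut.
Start: joints at [-1.283, 0.477, 0.022, 1.555, -0.011, 1.109, -0.083], TCP at [0.26, 0.623, 0.304] pointing down, gripper open.
Joint ranges: [-2.96, 2.96], [-0.34, 2.1], [-1.41, 1.46], [0.24, 2.44], [-1.37, 4.51], [0.17, 1.92], [-2.96, 2.96]. Speed limits (rad/s): [2.39, 2.39, 3.14, 3.14, 3.14, 3.14, 3.14].

## Interface

Orientations are given as a unit quaternion [w, x, y, z].
In Python, from cell import env, kin, camera, calibration, job gives the robot as it stands. The module is installed in compiled form; this text tells all that it offers. Calls block until the motion is done:
- env.reach(position, orientation): joint-space move of the TCP to a pose.
- env.movel(position, velocity=0.15, rot=None, stop_force=None): straight line of the TCP; rot=None keeps the orientation; velocity is the mean speed in m/s. With stop_force (N) it stops when the force on the tool has changed by that much, and returns True; else False.
- env.goto_joints(angles): joint-space move.
- env.grip(opening, f_grip=None): finger opening in m; f_grip is the grip in N (None keeps the last); returns when the fingers have stopped.
- env.dwell(seconds).
- kin.inverse_kinematics(position, orientation): joint angles nearest the present ones, or None.
- env.get_state(): the state.
- camera(name): name is "scene" or "top" or "wrist"; returns (picture, depth): 400x640x3 uint8, blue, green, red; 400x640 float32, m along the optical axis (not along the pixel's ray), 0 where there is no reading.
- calibration(name): a dict with "fx", "fy", "cx", "cy" (pixels), "k1" (the pictures are not rectified: a ray, as slopes to the right and down, at radius r is drawn at 1 + k1 r^2 times it, then the intrinsics apply), "rvec" (rotation vector, rad) and "tvec" (3), from world to camera coordinates, as OpenCV has them. Camera axes: x right, y down, z forward; pixel columns grow to the right and rows downward; lengths in m; the calibration is good to about 2 mm. A picture is of the moment at which its call begins: read the wrist's pose just before it. calibration takes no time and is no camera call; for the wrist camera it gives the pose at the moment of the call.
A pose or a line that the arm cannot do raises env.PlanningError and nothing moves.
- job.job_done(): hands the job in; it is judged then, once.
The state is a dict: "time": time; "qpos": joint angles; "joint_velocities": joint speeds; "joint_torque": joint torques, N m; "tcp_pos": TCP position; "orientation": TCP orientation; "force": force on the tool from outside, world axes, zero at the start; "torque": the same for the moment, N m; "opening": finger opening in m; "gripper_force": force on a finger pad.
Only numpy, scipy, OpenCV 4.12 (cv2) and the standard library are available. Lean on these libraries where they do the work, as an engineer would, in place of code of your own. Each camera call takes 0.05 s, during which the arm holds its last target. There are 200 camera calls.

## Task

Use the aluminium lift plate to raise the big tape roll all the way up, off the spindle of the oak stand. Slide the roll gently sideways along the ledge, under the overhang, until it meets the end wall, then press the empty lift plate fully back down on its seat. Never press hard on the roll, and leave the other things where they are.

Things in the scene. Friction and masses are not known exactly. Their poses are not given: they have to be found in the camera images.
- stand: Fixed oak tape stand. Origin on the table under the spindle axis, z up; the lift plate's lip points to the stand's -y, the ledge lies to its +y, x points away from the robot. Oak base 18 mm thick, x -55 to 75, y -55 to 258 mm. A 44 mm thick steel riser carries the lift plate; lowest ledge edge z 135. End wall at y 238 (inner face).
- tip (a point): Tip of the upright steel spindle, 26 mm in diameter, z 150 mm above the table; fixed, on the stand's axis.
- brow (a point): Middle of the lower edge of the overhang board where the roll goes in under it (stand x 0, y 140, z 218 mm). The board is 15 mm thick (top z 233), 150 mm wide in x and runs from here to the end wall.
- lift (a joint): Height of the aluminium lift plate above its seat, in m: 0 seated (start), 0.060 at its upper stop, where its top is 3 mm above the ledge and 6 mm above the spindle's tip. Stiff: about 12 to 16 N raise it with the roll on, it stays where it is left, and about 7 to 10 N press the empty plate down.
- lip (a point): Middle of the lower front edge of the lift plate (z 90 mm above the table when seated). The plate is 6 mm thick and rectangular, 116 mm wide (stand x -58 to 58), and runs from the lip at stand y -95 to y 60 mm. Between lip and roll it is bare for 40 mm. Below the lip the space is free down to the table.
- home (a point): Point on the ledge where the centre of the roll's underside lies when the roll touches the end wall (stand x 0, y 183, z 153 mm). The ledge is x -75 to 75, y 64 to 256, top z 153 mm, with side rails 15 mm high and 124 mm apart from y 95 on.
- roll: Big roll of brown paper tape wound on a cardboard core, 110 mm in diameter, 48 mm high, bore 36 mm, about 0.2 to 0.4 kg, lying flat on the lift plate around the spindle. Origin: centre of its underside, z along its axis.
- bowl: Bystander: green glass bowl, 130 mm wide, 55 mm high; origin under its centre.
- case: Bystander: grey glasses case, 60 x 155 x 38 mm; origin under its centre, long along its y.
- tyre_lever: Bystander: grey plastic tyre lever, 170 mm long, 10 mm thick, lying flat along its x; origin under its middle.
- masking_roll: Bystander: small flat roll of tape with a wide hole, 80 mm in diameter, 25 mm high; origin under its centre.
- loose_key: Bystander: aluminium key, 70 mm long, 4 mm thick, lying flat along its x.
- mug: Bystander: white mug, 80 mm wide, 90 mm high, handle at its +y; origin under its centre.
There are look-alikes about, which are no part of the job. Leave any red look-alike of the roll alone.

How it is judged:
By the outcome, as a careful person would: the job done as asked, in the order asked, and still so for the second after the job is handed in, with the robot touching nothing.
It also fails if it takes over 64 s, if anything falls off the work surface, if the arm or the gripper's body presses on something with over 40 N, if the wrist force passes 120 N, or if a joint passes its speed limit or range.

## Working session

There is one attempt and no reset: what is moved stays moved. The work goes in short steps, each a Python script; the robot and the scene stay as the last script left them, time stands still between calls to the robot, and variables do not carry over. Pictures are saved under pics/ and viewed, at most 10 in all, crops included, and the job is handed in when it is done.

```bash
mkdir -p pics; cat > h.py <<'E'
import numpy as np, cv2
from cell import env, kin, camera, calibration, job
from scipy.spatial.transform import Rotation as R
def cal(n):
    c=calibration(n); return c, cv2.Rodrigues(np.array(c["rvec"],float))[0], np.array(c["tvec"],float).ravel()
def ray(c,u,v):
    d=np.stack([(np.asarray(u,float)-c["cx"])/c["fx"],(np.asarray(v,float)-c["cy"])/c["fy"]],-1); p=d.copy()
    for _ in range(20): p=d/(1+c["k1"]*(p**2).sum(-1,keepdims=True))
    return p
def pts(c,Rm,t,u,v,z):
    p=ray(c,u,v); z=np.asarray(z)[...,None]
    return (np.concatenate([p*z,z],-1)-t)@Rm
def cloud(n,D,C=None):
    c,Rm,t=C or cal(n); v,u=np.mgrid[:D.shape[0],:D.shape[1]]
    return pts(c,Rm,t,u,v,D)
def proj(C,P):
    c,Rm,t=C; q=np.asarray(P)@Rm.T+t; p=q[...,:2]/q[...,2:]; r=(p**2).sum(-1,keepdims=True); p=p*(1+c["k1"]*r)
    return p*[c["fx"],c["fy"]]+[c["cx"],c["cy"]]
E
python3 - <<'E'
from h import *
for n in("scene","top"):
    I,D=camera(n); cv2.imwrite(f"pics/{n}0.png",I); np.save(n+"0.npy",D); c,Rm,t=cal(n); print(n,c,-Rm.T@t,(D>0).mean())
print(env.get_state())
E
```

```text
scene {'fx': 415.5401497182553, 'fy': 415.5401497182553, 'cx': 326.73950217113213, 'cy': 190.36980106449258, 'k1': -0.0187204038932721, 'rvec': array([ 2.25281957,  1.18910256, -0.37255863]), 'tvec': array([-0.2204859 , -0.28177847,  1.44734514])} [ 1.01028717 -0.44746324  1.00095832] 0.996046875
top {'fx': 395.8988616171175, 'fy': 395.8988616171175, 'cx': 312.72784442209075, 'cy': 198.88995912549254, 'k1': -0.06340069158735281, 'rvec': array([ 2.20730786, -2.16756801,  0.08239811]), 'tvec': array([-0.06974399,  0.52486583,  1.29332473])} [ 0.43318837 -0.05512859  1.32753376] 0.9960078125
{'time': 0.1, 'qpos': array([-1.28307313,  0.47774655,  0.02230805,  1.55636805, -0.01148105,
        1.1092632 , -0.08310937]), 'joint_velocities': array([-0.00126208, -0.00114061, -0.00051982, -0.00416335,  0.00054253,
       -0.00052071,  0.00065354]), 'joint_torque': array([ 3.73110117e-03, -5.97763932e+01,  1.61345467e+00, -2.81954277e+01,
        1.28611136e-02,  5.08533034e-03,  8.28396765e-06]), 'tcp_pos': array([0.26008614, 0.62243218, 0.30299611]), 'orientation': array([-1.02432684e-04,  1.96597695e-01,  9.80483891e-01, -8.22318142e-04]), 'force': array([-0.7236341 ,  0.24269901, -0.57649432]), 'torque': array([-0.00545315,  0.05353293,  0.02985881]), 'gripper_force': 0.0, 'opening': 0.08554059458681625}
```

View pics/scene0.png

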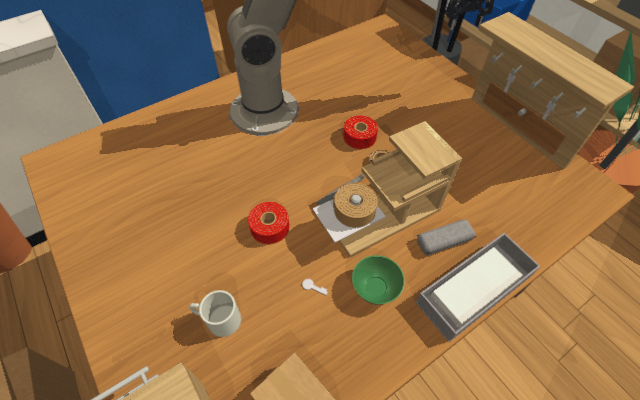

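View pics/top0.png

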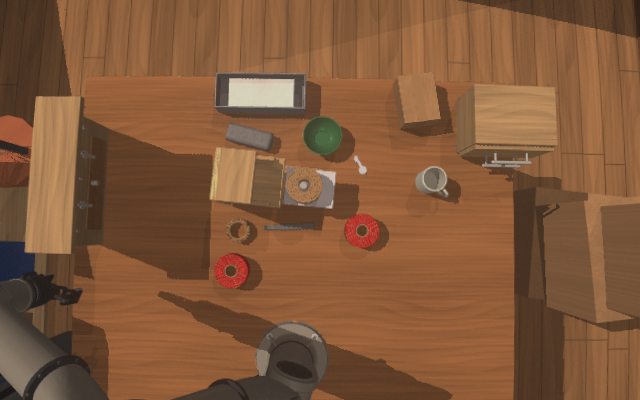

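The roll is the brown one (scene 356,205; top 304,185), lying on the light plate with a spindle through it. Possible mix-ups are the red rolls (scene 268,222 and 360,132; top 362,231 and 231,271) and the small masking roll (top 237,230). Next I measure from both depth views.

```bash
python3 - <<'E'
from h import *
T,S=[np.load(n+"0.npy") for n in("top","scene")]
for n,D,bx in(("top",T,(205,140,345,215)),("scene",S,(305,115,470,260))):
    P=cloud(n,D); x0,y0,x1,y1=bx; Q=P[y0:y1,x0:x1].reshape(-1,3); 
    h,e=np.histogram(Q[:,2],np.arange(-.01,.26,.01)); print(n,h)
    for lab,a,b in(("board",.226,.242),("rolltop",.139,.150),("plate",.091,.1),("base",.012,.024),("ledge",.148,.158)):
        q=Q[(Q[:,2]>a)&(Q[:,2]<b)]
        if len(q)<10: continue
        r=cv2.minAreaRect((q[:,:2]*1000).astype(np.float32)); print(lab,len(q),"z",np.median(q[:,2]).round(4),"med",np.median(q[:,:2],0).round(4),"rect",[np.round(a,1) for a in r])
C=cal("top");I=cv2.imread("pics/top0.png")
for n in("top","scene"):
    I=cv2.imread(f"pics/{n}0.png"); x0,y0,x1,y1=(200,135,350,245) if n=="top" else (305,115,475,260)
    I=cv2.resize(I[y0:y1,x0:x1],None,fx=4 if n=="top" else 3.4,fy=4 if n=="top" else 3.4,interpolation=cv2.INTER_CUBIC); cv2.imwrite(f"pics/{n}c.png",I)
E
```

```text
top [2765 1447  228  168  219   42   66    1    0   17  775   33   14   11
  117 1155 1066  146   17    1    1    3    8  454 1696    0]
board 2122 z 0.2318 med [0.5734 0.1656] rect [array([574.7, 166.2]), array([115.4, 148.2]), np.float64(85.2)]
rolltop 1207 z 0.144 med [ 0.5609 -0.0169] rect [array([565.9,  66.4]), array([302.9, 147.2]), np.float64(85.3)]
plate 737 z 0.0951 med [ 0.5436 -0.0914] rect [array([558., -48.]), array([154.9, 115.7]), np.float64(85.2)]
base 281 z 0.0175 med [0.639 0.001] rect [array([611.5,  42.3]), array([222.9, 358.5]), np.float64(1.4)]
ledge 1308 z 0.1518 med [0.5652 0.0712] rect [array([567.7,  71.1]), array([293.3, 149.6]), np.float64(85.4)]
scene [7786 3728 1939  526 1060  745  146   55   47   46  968  109  112  118
  238 1521 1863  427   34   29   24   14   37  298 1953    0]
board 2139 z 0.2321 med [0.582  0.1601] rect [array([576.4, 164.6]), array([120.8, 151. ]), np.float64(85.5)]
rolltop 1578 z 0.1434 med [ 0.5681 -0.0193] rect [array([568.1,  65.8]), array([311.5, 150.4]), np.float64(84.4)]
plate 957 z 0.0951 med [ 0.5756 -0.0966] rect [array([573.3,  46.5]), array([355.8, 119.8]), np.float64(82.3)]
base 2087 z 0.0171 med [0.6135 0.0675] rect [array([503.4,  74.6]), array([311. , 518.4]), np.float64(84.1)]
ledge 2063 z 0.1522 med [0.5752 0.088 ] rect [array([570. ,  86.9]), array([266. , 150.6]), np.float64(84.9)]
```

View pics/scenec.png

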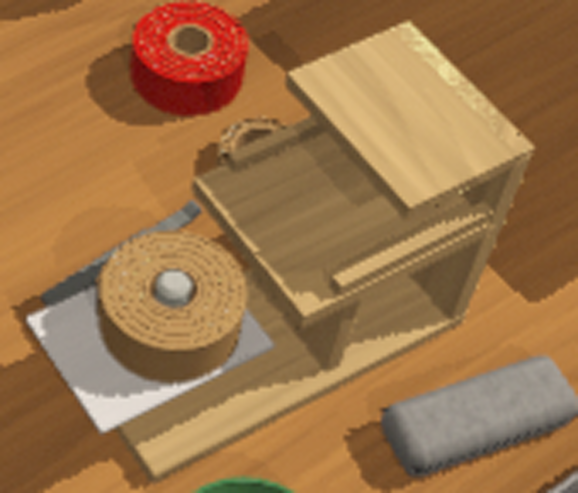

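View pics/topc.png

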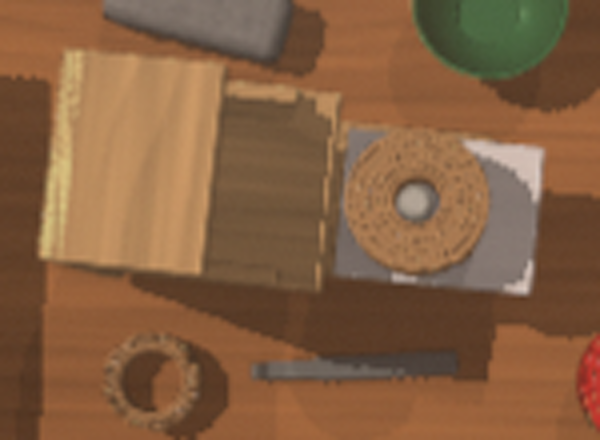

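The scene crop shows the brown roll around the steel spindle (crop 174,287), on a plate whose lip is at the lower left. The top crop shows the plate's lip edge at right (crop 540,215) and the open ledge and overhang at left. From the top view's plate rectangle (155 x 116 mm) and board, the yaw is -4.8° and the stand origin about (0.559, -0.031). Both views give matching heights: plate 95, roll top 144, board 232 mm. Next I check reachability.

```bash
cat >> h.py <<'E'
O=np.array([.559,-.0312,0]); YAW=np.deg2rad(-4.8); RS=R.from_euler("z",YAW)
def W(x,y,z): return O+RS.apply([x,y,z])/1.0
def wm(x,y,z): return W(x/1e3,y/1e3,z/1e3)
def quat(r): q=r.as_quat(); return q[[3,0,1,2]]
def ori(zs,ys):  # tool z and y axes given in stand frame
    z=np.array(zs,float);z/=np.linalg.norm(z);y=np.array(ys,float);y-=z*(y@z);y/=np.linalg.norm(y)
    return quat(RS*R.from_matrix(np.column_stack([np.cross(y,z),y,z])))
def hor(t,s=1): t=np.deg2rad(t); return ori([0,np.cos(t),-np.sin(t)],[0,s*np.sin(t),s*np.cos(t)])
DOWN=[ori([0,0,-1],[s,0,0]) for s in(1,-1)]
E
python3 - <<'E'
from h import *
s=env.get_state(); c,Rm,t=cal("wrist"); o=s["orientation"]; Rt=R.from_quat(o[[1,2,3,0]])
print("cam in tool",Rt.inv().apply(-Rm.T@t-s["tcp_pos"]).round(3),"camz",Rt.inv().apply(Rm[2]).round(2), "toolz",Rt.apply([0,0,1]).round(2))
for tl in(0,10,20,30,40):
  for sg in(1,-1):
    tt=np.deg2rad(tl); L=73
    f=lambda tip,z:wm(0,tip-L*np.cos(tt),z+L*np.sin(tt))
    for nm,p in(("far",f(-150,88)),("low",f(-68,88)),("high",f(-68,155)),("pre",f(-150,300))):
        q=kin.inverse_kinematics(p,hor(tl,sg)); print(tl,sg,nm,None if q is None else np.round(q,2))
for i in(0,1):
  for p in((0,-90,300),(0,-90,250),(0,120,250),(0,-50,160)):
    q=kin.inverse_kinematics(wm(*p),DOWN[i]); print(i,p,None if q is None else np.round(q,2))
for n in("top","scene"):
    D=np.load(n+"0.npy");P=cloud(n,D);Q=P.reshape(-1,3);m=(Q[:,2]>.138)&(Q[:,2]<.147);L=RS.inv().apply(Q-O);m&=(abs(L[:,0])<.07)&(abs(L[:,1])<.07)
    print(n,"rolltop in stand",[np.round(a,1) for a in cv2.minEnclosingCircle((L[m][:,:2]*1000).astype(np.float32))],np.percentile(L[m][:,:2],[1,99],axis=0).round(4).tolist())
    m=(Q[:,2]>.147)&(Q[:,2]<.156)&(np.hypot(L[:,0],L[:,1])<.03); print("tip",L[m].mean(0).round(4),m.sum())
E
```

```text
cam in tool [ 0.065 -0.001 -0.07 ] camz [-0.26 -0.    0.97] toolz [-0. -0. -1.]
0 1 far [ 0.82  1.17 -0.21  1.47 -0.91  1.74  2.62]
0 1 low [ 1.11  1.3  -0.79  1.58 -0.56  1.36  2.34]
0 1 high [ 0.48  1.02  0.16  1.67 -1.18  1.89  2.78]
0 1 pre [ 1.06  0.92 -0.59  1.53 -0.85  1.71  2.27]
0 -1 far [ 0.64  1.16  0.08  1.49 -1.07  1.89 -0.39]
0 -1 low [ 0.43  1.14  0.23  1.63 -1.22  1.91 -0.27]
0 -1 high [ 0.57  1.01  0.02  1.66 -1.12  1.81 -0.41]
0 -1 pre [ 0.81  0.85 -0.18  1.55 -1.03  1.88 -0.71]
10 1 far [ 0.71  1.07 -0.04  1.53 -0.94  1.69  2.67]
10 1 low [ 0.63  1.02 -0.06  1.66 -1.02  1.59  2.72]
10 1 high [ 0.37  0.94  0.3   1.71 -1.18  1.83  2.78]
10 1 pre [ 1.06  0.84 -0.59  1.53 -0.77  1.64  2.23]
10 -1 far [ 0.53  1.09  0.23  1.54 -1.08  1.83 -0.35]
10 -1 low [ 0.37  1.06  0.31  1.68 -1.2   1.81 -0.28]
10 -1 high [ 0.33  0.96  0.37  1.71 -1.21  1.87 -0.34]
10 -1 pre [ 0.67  0.76  0.02  1.56 -1.02  1.87 -0.68]
20 1 far [ 0.78  0.98 -0.17  1.57 -0.81  1.5   2.58]
20 1 low [ 0.45  0.94  0.16  1.72 -1.07  1.57  2.76]
20 1 high [ 0.25  0.88  0.45  1.75 -1.18  1.77  2.77]
20 1 pre
[... 1167 characters left out ...]
4  1.03  0.36]
0 (0, -90, 250) [-0.52  0.46  0.82  1.92 -0.42  0.94  0.42]
0 (0, 120, 250) [-0.68  0.41  0.54  1.88 -0.26  0.92 -0.1 ]
0 (0, -50, 160) [-0.4   0.54  0.58  1.98 -0.42  0.74  0.34]
1 (0, -90, 300) [-0.77  0.62  1.28  1.88 -0.66  1.16 -2.47]
1 (0, -90, 250) [-0.75  0.72  1.28  1.93 -0.78  1.11 -2.37]
1 (0, 120, 250) [-0.22  0.37 -0.06  1.85  0.03  0.92  2.77]
1 (0, -50, 160) [-0.78  0.93  1.26  2.   -1.04  1.08 -2.25]
top rolltop in stand [array([-2.3, 19.3]), np.float64(74.4)] [[-0.0502, -0.0512], [0.0534, 0.0644]]
tip [ 0.0006 -0.0007  0.1493] 46
scene rolltop in stand [array([-0. , 20.3]), np.float64(78.8)] [[-0.051, -0.0547], [0.056, 0.0632]]
tip [ 0.0013 -0.0022  0.149 ] 46
```

```bash
cat >> h.py <<'E'
TL=15
def tip(y,z,x=0): t=np.deg2rad(TL); return wm(x,y-73*np.cos(t),z+73*np.sin(t))
def st(m=""):
    s=env.get_state(); p=RS.inv().apply(s["tcp_pos"]-O)*1e3; o=s["orientation"]; z=R.from_quat(o[[1,2,3,0]]).apply([0,0,73])
    print(m,"t",round(s["time"],2),"tcp_st",p.round(1),"tip_st",(p+RS.inv().apply(z)).round(1),"F",s["force"].round(1),"open",round(s["opening"],4),flush=True); return s
E
python3 - <<'E'
from h import *
env.grip(.036)
p=env.get_state()["tcp_pos"]
env.movel([p[0],p[1],.42],velocity=.3)
st("up")
try: env.movel(tip(-160,280),velocity=.35,rot=hor(TL,-1)); 
except env.PlanningError as e: print("line",e); env.reach(tip(-160,280),hor(TL,-1))
st("pre"); 
env.movel(tip(-130,90),velocity=.15); s=st("low"); print(s["qpos"].round(2))
I,D=camera("wrist"); cv2.imwrite("pics/w1.png",I)
I,D=camera("scene"); cv2.imwrite("pics/s1.png",I[90:330,180:500].repeat(2,0).repeat(2,1)); st()
E
```

```text
up t 1.17 tcp_st [-352.4  626.8  421.1] tip_st [-352.4  627.   348.1] F [-0.7 -0.5 -0.1] open 0.036
pre t 4.45 tcp_st [ 1.000e-01 -2.298e+02  2.991e+02] tip_st [   0.  -159.2  280.2] F [-0.  -0.6 -0.1] open 0.0361
low t 5.88 tcp_st [   0.4 -201.   109.8] tip_st [   0.4 -130.5   90.8] F [1.  0.9 0.5] open 0.036
[ 0.52  1.02  0.2   1.6  -1.06  1.72 -0.37]
 t 5.98 tcp_st [   0.3 -200.9  109.8] tip_st [   0.4 -130.4   90.9] F [-0.1  0.3 -0.9] open 0.0362
```

View pics/s1.png

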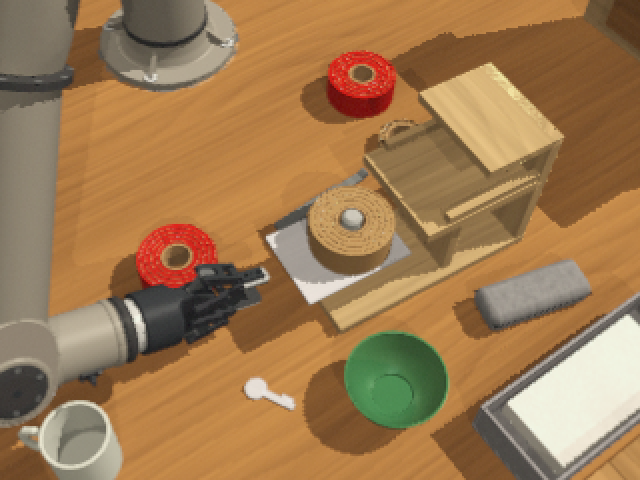

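The gripper stands level in front of the lip (about 265,275), fingers stacked one above the other, and clear of the near red roll, mug and key. Now insert the fingers and lift.

```bash
python3 - <<'E'
from h import *
hit=env.movel(tip(-69,90),velocity=.08,stop_force=8); s=st(f"in {hit}")
if not hit:
    hit=env.movel(tip(-69,90+85),velocity=.04,stop_force=30); st(f"lift {hit}")
    env.dwell(.1); st()
    I,D=camera("scene"); cv2.imwrite("pics/s2.png",I[90:330,180:500].repeat(2,0).repeat(2,1)); P=cloud("scene",D); L=RS.inv().apply(P-O)
    m=(np.hypot(L[...,0],L[...,1])<.05)&(L[...,2]>.12); print("roll top z",np.median(L[m][:,2]))
E
```

```text
in False t 6.89 tcp_st [   0.  -140.   108.9] tip_st [  0.  -69.5  89.9] F [ 0.1 -0.4 -0.5] open 0.0364
lift True t 8.53 tcp_st [  -0.2 -139.5  180.9] tip_st [ -0.2 -69.1 161.7] F [ 0.9 -0.7 -2. ] open 0.0356
 t 8.63 tcp_st [  -0.4 -139.5  180.5] tip_st [ -0.4 -69.1 161.2] F [-0.9 -1.  -0.1] open 0.036Traceback (most recent call last):
  File "<stdin>", line 6, in <module>
  File "scipy/spatial/transform/_rotation.pyx", line 2580, in scipy.spatial.transform._rotation.Rotation.apply
ValueError: Expected input of shape (3,) or (P, 3), got (400, 640, 3).
```

View pics/s2.png

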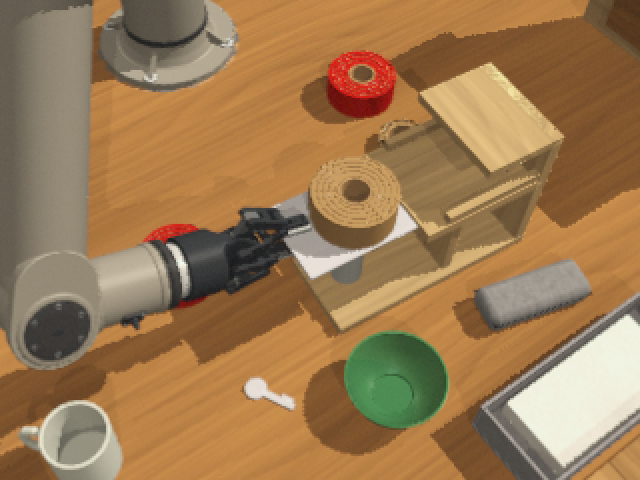

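The plate is up with the roll on it, and the spindle no longer shows in the bore (355,190). Next I check the height, back out and turn the tool down.

```bash
cat >> h.py <<'E'
def locs(n):
    C=cal(n); I,D=camera(n); P=cloud(n,D,C).reshape(-1,3); return I,RS.inv().apply(P-O)*1e3
E
python3 - <<'E'
from h import *
def chk():
    I,L=locs("top"); m=(L[:,2]>190)&(L[:,2]<215)&(abs(L[:,0])<65)&(L[:,1]>-20)&(L[:,1]<60); z=np.median(L[m][:,2]); print("roll top z",z,m.sum()); return z
z=chk()
if z<202.5:
    print(env.movel(tip(-69,185),velocity=.04,stop_force=35)); st(); z=chk()
z0=RS.inv().apply(env.get_state()["tcp_pos"]-O)[2]*1e3-73*np.sin(np.deg2rad(TL))
env.movel(tip(-69,z0-11),velocity=.08); st("drop"); 
print(env.movel(tip(-130,z0-11),velocity=.12,stop_force=10)); st("out"); chk()
env.movel(tip(-160,300),velocity=.25); st()
E
```

```text
roll top z 202.81937944226445 715
drop t 9.0 tcp_st [  -0.3 -139.3  168. ] tip_st [ -0.3 -68.9 148.6] F [-0.9  0.2  0.3] open 0.0361
False
out t 9.66 tcp_st [   0.  -200.2  168.6] tip_st [  -0.  -129.8  149.1] F [-0.1 -0.  -0.2] open 0.0356
roll top z 202.91337415874372 714
 t 10.47 tcp_st [-3.000e-01 -2.298e+02  3.181e+02] tip_st [  -0.4 -159.4  298.6] F [ 0.5 -0.  -1.3] open 0.036
```

```bash
python3 - <<'E'
from h import *
I,L=locs("top"); m=(abs(L[:,2]-154)<8)&(abs(L[:,0])<45)&(L[:,1]>-90)&(L[:,1]<-62); print("plate z",np.median(L[m][:,2]) if m.any() else None,m.sum())
try: env.movel(wm(0,-90,330),velocity=.2,rot=DOWN[0])
except env.PlanningError as e: print(e); env.reach(wm(0,-90,330),DOWN[0])
env.grip(.03); s=st(); print(s["qpos"].round(2))
env.movel(wm(0,-90,250),velocity=.15,stop_force=8); st("low")
I,L=locs("top"); m=(abs(L[:,2]-154)<8)&(abs(L[:,0])<50)&(L[:,1]>-93)&(L[:,1]<-58); print("plate z",np.median(L[m][:,2]) if m.any() else None,m.sum())
print(env.movel(wm(0,-60,250),velocity=.05,stop_force=3)); st("touch")
I,D=camera("scene"); cv2.imwrite("pics/s3.png",I[90:330,180:500].repeat(2,0).repeat(2,1))
E
```

```text
plate z 154.52427021794216 280
 t 12.86 tcp_st [ 1.000e-01 -9.040e+01  3.299e+02] tip_st [ 1.000e-01 -9.040e+01  2.569e+02] F [-0.1 -0.4 -0.1] open 0.0302
[ 0.09  0.27  0.02  1.8  -0.01  1.08  0.03]
low t 13.54 tcp_st [  0.5 -90.1 250.6] tip_st [  0.6 -90.1 177.6] F [-0.7 -0.4  0.2] open 0.0301
plate z None 0
False
touch t 14.34 tcp_st [-1.000e-01 -5.990e+01  2.499e+02] tip_st [-1.000e-01 -5.990e+01  1.769e+02] F [ 0.6  0.1 -0.1] open 0.03
```

View pics/s3.png

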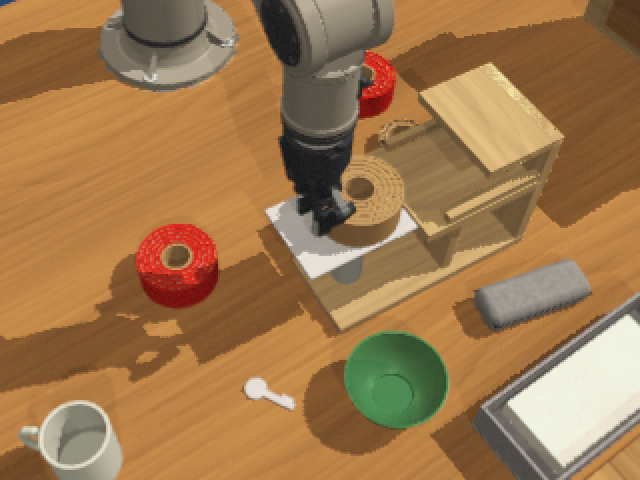

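The fingers straddle the roll's near side (330,210) at roll height. Next I push slowly with a low force limit.

```bash
python3 - <<'E'
from h import *
hit=env.movel(wm(0,85,250),velocity=.04,stop_force=5); st(f"push {hit}")
if not hit:
    hit=env.movel(wm(0,126,250),velocity=.025,stop_force=4); st(f"end {hit}")
I,D=camera("scene"); cv2.imwrite("pics/s4.png",I[90:330,180:500].repeat(2,0).repeat(2,1))
E
```

```text
push False t 18.17 tcp_st [  0.  85. 250.] tip_st [  0.  85. 177.] F [-0.   0.  -0.5] open 0.0296
end True t 19.4 tcp_st [-2.000e-01  1.186e+02  2.495e+02] tip_st [ -0.3 118.5 176.5] F [ 0.4 -0.5  0.4] open 0.03
```

View pics/s4.png

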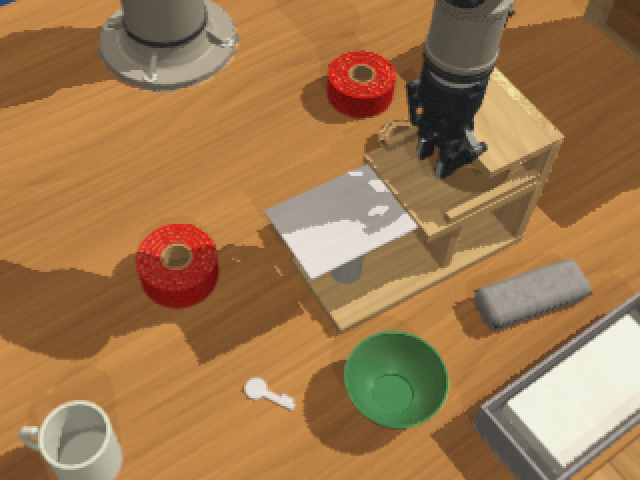

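The roll is under the overhang and the push stopped at the expected place (tool y 118.6 against 119). I nudge once more to confirm, back off and check.

```bash
python3 - <<'E'
from h import *
hit=env.movel(wm(0,124,250),velocity=.02,stop_force=4); st(f"nudge {hit}")
env.movel(wm(0,100,250),velocity=.08); env.movel(wm(0,-52,250),velocity=.2); env.grip(0.0); st("back")
I,L=locs("top")
m=(L[:,2]>192)&(L[:,2]<212)&(abs(L[:,0])<60)&(L[:,1]>90)&(L[:,1]<142); print("roll near edge",np.percentile(L[m][:,1],[1,3,50]).round(1),np.median(L[m][:,0]),m.sum())
I,L=locs("scene"); q=L[(L[:,2]>158)&(L[:,2]<198)&(abs(L[:,0])<60)&(L[:,1]>100)&(L[:,1]<240)]
q=q[np.hypot(q[:,0],q[:,1]-183)<62]; x,y=q[:,0],q[:,1]
from scipy.optimize import least_squares
r=least_squares(lambda p:np.hypot(x-p[0],y-p[1])-55,[0,183],loss="soft_l1"); print("roll centre",r.x.round(1),len(q))
E
```

```text
nudge True t 19.67 tcp_st [ -0.5 118.6 248.9] tip_st [ -0.8 118.3 175.9] F [ 0.  -0.8  0.1] open 0.03
back t 21.36 tcp_st [  0.  -51.5 250. ] tip_st [ -0.2 -51.8 177. ] F [ 0.3 -0.6 -0.1] open 0.0001
roll near edge [128.1 128.7 136.1] 0.0533560203558012 91
roll centre [  1.  181.2] 386
```

The roll's near edge is at y 128, so its centre is at 183, against the wall. Now I press the plate down.

```bash
python3 - <<'E'
from h import *
hit=env.movel(wm(0,-52,160+73),velocity=.1,stop_force=8); st(f"near {hit}")
hit=env.movel(wm(0,-52,90+73),velocity=.04,stop_force=28); st(f"press {hit}")
env.movel(wm(0,-52,250),velocity=.15); env.movel(wm(-40,-160,330),velocity=.25); env.movel(wm(-250,-250,380),velocity=.3) if kin.inverse_kinematics(wm(-250,-250,380),DOWN[0]) is not None else 0
st("away")
for n in("top","scene"):
    I,L=locs(n); m=(L[:,2]>85)&(L[:,2]<165)&(abs(L[:,0])<45)&(L[:,1]>-85)&(L[:,1]<-25); print(n,"plate z",np.median(L[m][:,2]).round(1),m.sum())
    cv2.imwrite(f"pics/{n}5.png",I)
m=(abs(L[:,0])<60)&(L[:,1]>80)
q=L[(L[:,2]>158)&(L[:,2]<198)&(np.hypot(L[:,0],L[:,1]-183)<62)]; print(len(q),np.percentile(q[:,1],2))
E
```

```text
near False t 21.77 tcp_st [ -0.4 -52.1 232.5] tip_st [ -0.8 -52.3 159.5] F [-0.2  0.3 -0. ] open -0.0
press True t 23.27 tcp_st [  0.4 -52.  168.7] tip_st [  0.2 -52.3  95.7] F [-2.  -0.1  8.4] open 0.0003
away t 25.61 tcp_st [-248.6 -248.9  379.6] tip_st [-248.9 -249.2  306.6] F [ 0.5 -0.1 -0.7] open 0.0
top plate z 94.7 548
scene plate z 95.0 679
388 125.07816760185524
```

View pics/scene5.png

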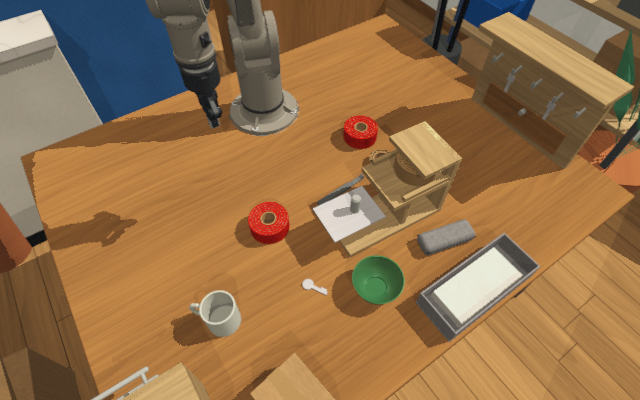

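The plate is back at its starting height (about 95 mm in both views, 95.1 before). The spindle is bare (355,200), the roll is under the overhang (410,160), and the other things look unmoved. I hand the job in.

```bash
python3 -c "
from h import *
print(job.job_done())"
```

```text
the job is handed in; nothing more can be done
None
```

The job is handed in at about 26 s: the roll was raised off the spindle and slid to the end wall with light pushes (stop limit 4–5 N), the empty plate is pressed back on its seat, and the other things look unmoved.

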